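Park the milk pan's handle inward on the bakery hob

TASK

Take the milk pan with the red handle out from between the two tubs and set it down, not drop it, on the free, white-ringed zone of the hob with its handle sticking out over the front edge, and let go of it. Then take it again by the handle and, without lifting the pan off its zone, swing the handle inward to the left until it lies over the hob, parallel with the front edge, touching neither neighbouring pan. Do not knock the tubs or the other pans about, do not tip the milk pan, and let go at the end.

Things in the scene. Friction and masses are not known exactly. Their poses are not given: they have to be found in the camera images.
- pan_mid (a point): Loose open aluminium milk pan with a red handle, 0.32 to 0.52 kg, 68 mm high, 112 mm across its rim. This point is on the pan's axis, 34 mm above its underside (half-way up). Its z is up, its x points along the handle. It starts on a 12 mm thick cork mat, handle roughly towards the robot (-x), between two tubs about 14 mm from the handle on each side, so the handle cannot be gripped there
- pan_rim (a point): Point in the milk pan's rolled rim on the side away from the handle, 51.5 mm from the pan's axis, 58 mm above its underside; free on all sides at the start. The rim is 12 mm high and spans radii 47 to 56 mm all round (9 mm thick): it can be pinched from above, one finger inside. Below it the wall is 5 mm thick, outer radius 52 mm; the inner floor is 5 mm above the underside. Axes as the pan
- pan_handle (a point): Point on the centre line of the milk pan's straight level red handle, 108 mm from the pan's axis, 50 mm above the pan's underside: a good place to grip it from above. The red bar is 18 mm wide, 14 mm thick, and reaches from 62 to 148 mm from the pan's axis. Axes as the pan
- pan_tip (a point): Point in the milk pan's handle 3 mm short of its end, 145 mm from the pan's axis, 50 mm above the pan's underside. Axes as the pan
- hob: Fixed black countertop hob with steel trim, 320 mm (its x, front to back) by 420 mm (its y) by 30 mm high; its flat top is 30 mm above the bench. Origin under its centre. Its front edge, facing the robot, is at its own x = -160 mm. Its y points to the left as seen from the robot; turned by up to 0.12 rad
- hob_ring (a point): Centre of the free cooking zone, a white ring of 60 to 64 mm radius painted flat on the hob's top at the front right, at hob x -70, y -100 mm, height 30 mm. Axes as the hob
- pot: Loose steel pot, 120 mm across, 90 mm high, with two small loop handles (bystander, on the hob). Origin at the centre of its underside. It and the saucepan stand one at hob x -70, y 145 mm and one at hob x 85, y 0 mm, give or take 10 mm each way, either of them at either place
- saucepan: Loose copper saucepan, 120 mm across, 78 mm high, with a dark steel handle along its x reaching 156 mm from its axis (bystander, on the hob). Origin at the centre of its underside
- tub_a: Loose white tub with yellow lid, 70 mm across, 94 mm high, 0.6 kg (bystander beside the milk pan's handle at the start). Origin at the centre of its underside
- tub_b: Loose white tub with blue lid, otherwise as tub_a, on the other side of the handle
- mat_pan: Cork mat, 130 mm across, 12 mm thick, fixed, under the milk pan at the start; to the left or to the right of the hob. Origin at the centre of its underside
Mind the look-alikes: they are no part of the job. Leave any turquoise look-alike of the part that bears pan_mid alone.

How it is judged:
By the outcome, as a careful person would: the job done as asked, in the order asked, and still so for the second after the job is handed in, with the robot touching nothing.
It also fails if it takes over 61 s, if anything falls off the work surface, if the arm or the gripper's body presses on something with over 40 N, if the wrist force passes 120 N, or if a joint passes its speed limit or range.

ROBOT

A 6-joint arm with a two-finger parallel gripper is mounted at the origin on the work surface. World frame = base frame: x ahead of the robot, y to its left, z up, the work surface at z = 0. Lengths are in mm, angles in rad, forces in N, time in s.
With the tool pointing down it reaches from about 275 to 1000 mm from the base axis. Payload 8.4 kg.
Tool frame: the origin (TCP) lies at the very end of the fingers, on their centre line; the grasp point (between the pads) lies 19 mm behind it; z points along the fingers, y is the direction in which the jaws open and shut (so a half turn about z gives the same grasp; the last joint's range is limited). The gripper opens to 85 mm and grips with 20 to 120 N. Pads are 22 mm wide; open, the fingers measure 114 mm over their backs; the gripper's body (76 mm by 85 mm) begins 54 mm behind the grasp point. The pads swing forward as they close: fully open they stand 13 mm farther back than shut.
Start: joints at [1.232, 0.353, 1.633, -0, 1.155, -0.002], TCP at [206.541, 589.888, 199.281] pointing down, gripper open.
Joint ranges: [-2.63, 2.63], [-0.92, 2.1], [0.06, 2.66], [-1.3, 4.44], [0, 2.69], [-3.02, 3.02]. Speed limits (rad/s): [2.22, 2.22, 2.79, 3.14, 3.14, 3.14].

INTERFACE

Orientations are given as [roll, pitch, yaw] about the fixed x, y, z axes, in that order (R = Rz(yaw) Ry(pitch) Rx(roll)).
In Python, from rig import readout, grab_frame, calibration, r gives the robot as it stands. The module is installed in compiled form; this text tells all that it offers.
- The arm moves only by the tool play_rows, never from a script. Its argument "rows" is a list of rows, each a list of 3 entries, a list of its own where there are three numbers: the closure in counts, from 0 (fully open) to 255 (shut), then the shift along the tool's x, y, z in cm, then the turn, a rotation vector about the tool's x, y, z in rad. In form: [[gripper, [dx, dy, dz], [rx, ry, rz]], ...]. A call has 1 to 12 rows; each row is the pose to reach, as a shift and turn from the pose commanded when the call began, along the tool's axes at that moment; what a row does not reach only later rows make up. A row lasts 1/12 s, in which the tool goes at most 41.7 mm and 7.16 degrees, less where a joint would pass 70% of its speed; a pose out of reach is approached as far as the arm can. A call with a gripper value outside its range is refused whole. The fingers move at their own pace and stop on an object; "squeeze" is the grip in N (left out, the last holds). Time passes only in rows, so rows that repeat a pose let the fingers close. It gives the time, the measured TCP pose, the force and the opening at its end, in the units of the state.
- readout.sense(): the state, without advancing time (a new reading comes with each control period).
- grab_frame(name): name is "side" or "top"; returns (picture, depth): 400x640x3 uint8, red, green, blue; 400x640 float32, mm along the optical axis (not along the pixel's ray), 0 where there is no reading.
- calibration(name): a dict with "vfov" (degrees; the focal length in pixels is half the picture's height over the tangent of half this angle, whatever the lens; pixels are square), "cx", "cy" (the principal point, pixels), "cam_to_world" (4x4, takes a point from camera to world coordinates). Camera axes: x right, y down, z forward; pixel columns grow to the right and rows downward; lengths in mm; the calibration is good to about 2 mm. A picture is of the moment at which its call begins. calibration takes no time and is no camera call.
- r.sign_off(): hands the job in, once; it reports no verdict.
The state is a dict: "clock": time; "qpos": joint angles; "qvel": joint speeds; "joint_efforts": joint torques, N m; "eef_pos": TCP position; "tcp_rot": TCP orientation; "contact_force": force on the tool from outside, world axes, zero at the start; "wrist_torque": the same for the moment, N m; "opening": opening from 0.0 (shut) to 1.0 (fully open).
Only numpy, scipy, OpenCV 4.12 (cv2) and the standard library are available. Lean on these libraries where they do the work, as an engineer would, in place of code of your own. Each camera call takes 0.05 s, during which the arm holds its last target.

## Working session

There is one attempt and no reset: what is moved stays moved. The work goes in short steps, Python scripts to look and compute and a tool call to move; the robot and the scene stay as the last step left them, time stands still between calls to the robot, and variables do not carry over. Pictures are saved under pics/ and viewed, and the job is handed in when it is done.

Besides the shell and the picture viewer there is one more tool, called after ">>>" as a command line: name --argument value ..., lists and objects as JSON in quotes. play_rows: Moves the arm, as the interface text tells. Its arguments: {"type":"object","properties":{"rows":{"type":"array"},"squeeze":{"type":"number"}},"required":["rows"]}

```bash
mkdir -p pics
cat > h.py <<'E'
import numpy as np, cv2
from rig import readout, grab_frame, calibration, r
def snap(n,tag):
    p,d=grab_frame(n); cv2.imwrite(f'pics/{tag}.png',p[:,:,::-1]); np.save(f'pics/{tag}.npy',d); return p,d
def px2w(n,u,v,d):
    c=calibration(n); f=200/np.tan(np.radians(c['vfov'])/2)
    P=np.array([(u-c['cx'])/f*d,(v-c['cy'])/f*d,d,1]); return (np.array(c['cam_to_world'])@P)[:3]
def cloud(n,D):
    v,u=np.mgrid[0:400,0:640]; c=calibration(n); f=200/np.tan(np.radians(c['vfov'])/2)
    P=np.stack([(u-c['cx'])/f*D,(v-c['cy'])/f*D,D,np.ones_like(D)],-1); return (P@np.array(c['cam_to_world']).T)[...,:3]
E
python3 - <<'E'
from h import *
for n in('top','side'):
    snap(n,n+'0'); print(calibration(n))
print(readout.sense())
E
```

```text
{'vfov': 56.558090980713246, 'cx': 318.48705227639937, 'cy': 197.5003082974945, 'cam_to_world': array([[-1.48477875e-03, -9.91733606e-01,  1.28305300e-01,
         2.87705306e+02],
       [-9.99978977e-01,  2.28233929e-03,  6.06931312e-03,
        -5.73192341e+00],
       [-6.31197802e-03, -1.28293591e-01, -9.91716146e-01,
         1.45090086e+03],
       [ 0.00000000e+00,  0.00000000e+00,  0.00000000e+00,
         1.00000000e+00]])}
{'vfov': 46.96279833237174, 'cx': 320.2852917953839, 'cy': 201.37295116320902, 'cam_to_world': array([[ 9.42913336e-01, -1.88864495e-01,  2.74307571e-01,
         3.06317287e+01],
       [-3.32529582e-01, -4.88402344e-01,  8.06775822e-01,
        -1.20902634e+03],
       [-1.83988475e-02, -8.51935064e-01, -5.23324115e-01,
         8.81275453e+02],
       [ 0.00000000e+00,  0.00000000e+00,  0.00000000e+00,
         1.00000000e+00]])}
{'clock': 0.1, 'qpos': array([ 1.23159836e+00,  3.53588084e-01,  1.63405333e+00,  9.60095007e-06,
        1.15519035e+00, -2.38845773e-03]), 'qvel': array([-0.00034935, -0.00189771, -0.00320017,  0.00129806, -0.00171028,
        0.00082321]), 'joint_efforts': array([ 8.79263716e-04, -6.06363487e+01, -3.42817390e+01, -5.91148182e-05,
        3.93362759e-03, -6.13499992e-06]), 'eef_pos': array([206.38532166, 589.45284059, 198.63378474]), 'tcp_rot': array([-3.14035357e+00, -1.17383542e-05,  2.80477925e+00]), 'contact_force': array([-0.51587951, -0.68274444, -0.05377121]), 'wrist_torque': array([-0.0387825 ,  0.01926868,  0.05356834]), 'opening': 0.9987589791098936}
```

View pics/top0.png

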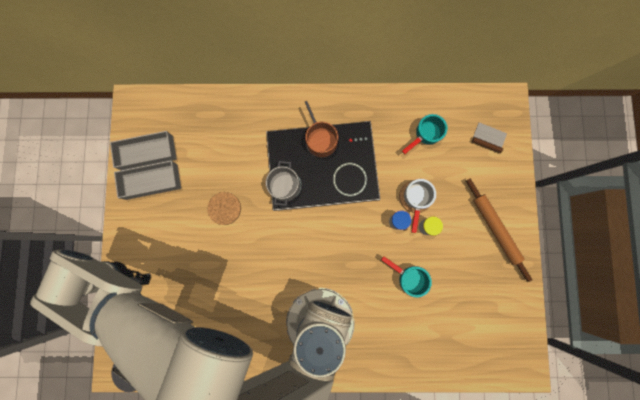

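View pics/side0.png

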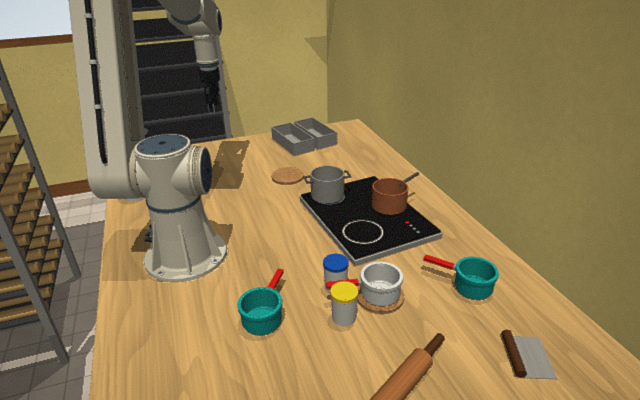

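Candidates for the milk pan in the top view are the aluminium pan with a red handle on cork between the tubs (420,194), turquoise look-alikes at (432,129) and (415,281), and the steel pot at (283,184). By the description it is the aluminium one at (420,194). I'll check it in a close crop.

Run:
```python
from h import *
p=cv2.imread('pics/top0.png'); D=np.load('pics/top0.npy')
cv2.imwrite('pics/crop1.png',cv2.resize(p[160:250,370:460],None,fx=6,fy=6,interpolation=cv2.INTER_CUBIC))
cv2.imwrite('pics/crop2.png',cv2.resize(p[90:220,255:395],None,fx=5,fy=4.5,interpolation=cv2.INTER_CUBIC))
W=cloud('top',D)
hsv=cv2.cvtColor(p,cv2.COLOR_BGR2HSV)
# blobs
def rep(name,m,reg):
    u0,u1,v0,v1=reg; M=np.zeros_like(m);M[v0:v1,u0:u1]=m[v0:v1,u0:u1]
    pts=W[M]; 
    c,rr=cv2.minEnclosingCircle(pts[:,:2].astype(np.float32)); print(name,len(pts),'med',np.median(pts,0).round(1),'circ',np.round(c,1),round(rr,1)); return pts
H,S,V=hsv[...,0],hsv[...,1],hsv[...,2]
red=((H<6)|(H>174))&(S>150)&(V>90)
pts=rep('handle',red,(405,430,205,240)); 
print(cv2.fitLine(pts[:,:2].astype(np.float32),cv2.DIST_L2,0,.01,.01).ravel().round(3),pts.min(0),pts.max(0))
rep('blue',(W[...,2]>85)&(W[...,2]<105),(388,412,205,235))
rep('yel',(W[...,2]>85)&(W[...,2]<105),(420,448,212,240))
z=W[...,2]
rep('panrim',(z>70)&(z<90),(400,442,172,208))
rep('pot',(z>108)&(z<130),(255,305,160,208))
rep('sauce',(z>98)&(z<120),(295,345,115,160))
```

```text
handle 103 med [ 377.6 -356.1   68.3] circ [ 351.2 -188.4] 193.4
[   0.427   -0.904  376.647 -352.728] [ 287.70530616 -371.09690098   62.03304774] [ 419.36488816   -5.73192341 1450.90086122]
blue 287 med [ 379.9 -298.8   93.2] circ [ 381.5 -299.7] 35.0
yel 292 med [ 359.7 -413.5   93.1] circ [ 359.8 -414.6] 35.5
panrim 234 med [ 484.8 -380.    79. ] circ [ 480.2 -378.5] 56.1
pot 176 med [522.4 136.6 116.6] circ [517.4 136. ] 80.5
sauce 154 med [711.3   2.1 105.8] circ [706.3   0.8] 78.1
```

View pics/crop1.png

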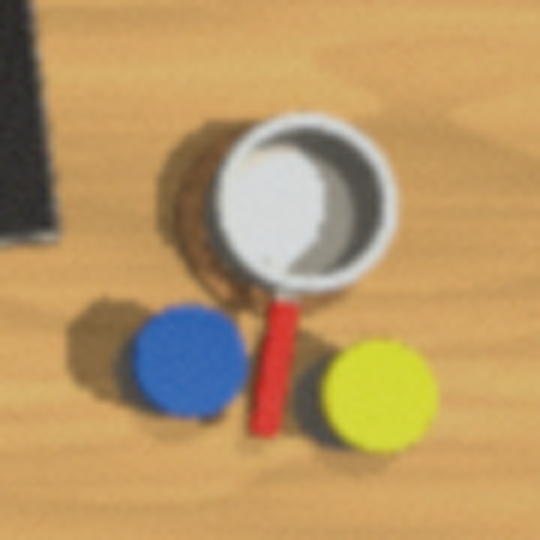

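View pics/crop2.png

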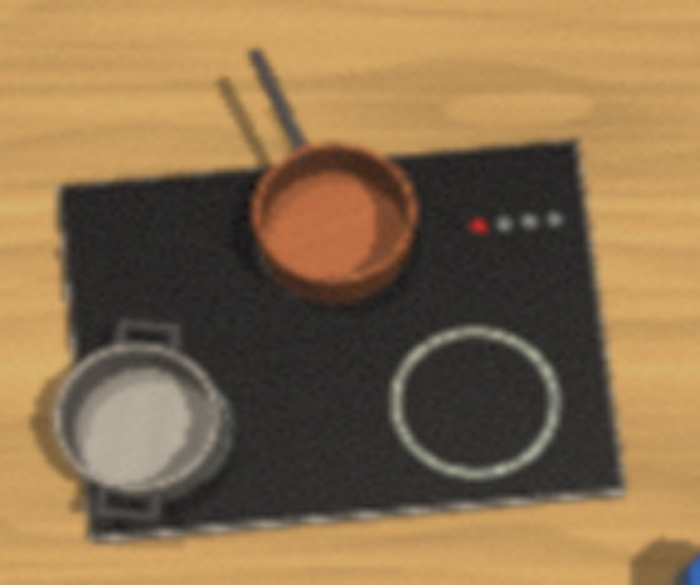

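```bash
cat >> h.py <<'E'
def ray(n,u,v,z):
    a=px2w(n,u,v,0.);b=px2w(n,u,v,1000.); t=(z-a[2])/(b[2]-a[2]); return a+t*(b-a)
E
python3 - <<'E'
from h import *
p=cv2.imread('pics/top0.png'); D=np.load('pics/top0.npy'); hsv=cv2.cvtColor(p,cv2.COLOR_BGR2HSV)
H,S,V=[hsv[...,i].astype(int) for i in range(3)]
red=((H<6)|(H>174))&(S>150)&(V>90); M=np.zeros_like(red);M[205:240,405:430]=red[205:240,405:430]
v,u=np.nonzero(M); P=np.array([ray('top',a,b,69)[:2] for a,b in zip(u,v)])
l=cv2.fitLine(P.astype(np.float32),cv2.DIST_L2,0,.01,.01).ravel(); print('handle',l, np.degrees(np.arctan2(l[1],l[0])))
s=(P-l[2:])@l[:2]; print((l[2:]+s.min()*l[:2]),(l[2:]+s.max()*l[:2]))
# rim colour fit at z=80
W=cloud('top',D);z=W[...,2]
M=np.zeros_like(red);M[172:210,400:442]=((z>72)&(z<90))[172:210,400:442]
Q=W[M][:,:2]
from scipy.optimize import least_squares
f=least_squares(lambda c:np.hypot(Q[:,0]-c[0],Q[:,1]-c[1])-51.5,[480,-378],loss='soft_l1');print('pan c',f.x)
# ring
M=np.zeros_like(red);R=V>120;M[158:204,328:372]=R[158:204,328:372]
v,u=np.nonzero(M);Q=np.array([ray('top',a,b,30)[:2] for a,b in zip(u,v)])
f=least_squares(lambda c:np.hypot(Q[:,0]-c[0],Q[:,1]-c[1])-c[2],[560,-40,62],loss='soft_l1');print('ring',len(Q),f.x)
C=[ray('top',255+a/5,90+b/4.5,30)[:2].round(1) for a,b in((62,187),(577,143),(622,490),(92,537))];print(C)
e=C[2]-C[3];print('front edge yaw',np.arctan2(-e[0],-e[1])*-1, 'back', (C[0]-C[1]),np.linalg.norm(e))
# pot & saucepan circles
for n,reg,z0,z1,rr in(('pot',(258,308,160,208),108,130,58),('sc',(300,345,118,160),98,116,58)):
    M=np.zeros_like(red);a,b,c,d=reg;M[c:d,a:b]=((z>z0)&(z<z1))[c:d,a:b];Q=W[M][:,:2]
    f=least_squares(lambda c:np.hypot(Q[:,0]-c[0],Q[:,1]-c[1])-rr,Q.mean(0),loss='soft_l1',f_scale=3);print(n,f.x,f.cost/len(Q))
# side handle/rim check
p=cv2.imread('pics/side0.png');D=np.load('pics/side0.npy');W=cloud('side',D)
Ws=W[255:312,350:412].reshape(-1,3);Q=Ws[(Ws[:,2]>73)&(Ws[:,2]<88)&(np.hypot(Ws[:,0]-480,Ws[:,1]+378)<70)][:,:2]
f=least_squares(lambda c:np.hypot(Q[:,0]-c[0],Q[:,1]-c[1])-51.5,[480,-378],loss='soft_l1');print('side pan',f.x,len(Q))
E
```

```text
handle [ 9.7897112e-01 -2.0399894e-01  3.7736423e+02 -3.5601917e+02] -11.770904
[ 339.66954269 -348.16431064] [ 417.14008928 -364.30769717]
pan c [ 480.19029422 -377.36038095]
ring 221 [ 526.85899656 -123.16149071   74.32854681]
[array([734.5, 204.3]), array([ 773. , -202.8]), array([ 465.6, -231.4]), array([426.1, 176.2])]
front edge yaw 0.09660706565309697 back [-38.5 407.1] 409.50947485986205
pot [516.39291974 135.32858515] 8.39639191874991
sc [689.99535749  -8.3672694 ] 3.1800361587153585
side pan [ 477.12294681 -381.27486424] 411
```

Crop 1 confirms the choice: aluminium pan centred at (305,205), red handle running to (265,435) between the blue and yellow lids. Crop 2 shows the free ring at (476,402), with the pot and saucepan left and behind.

```bash
cat >> h.py <<'E'
from scipy.spatial.transform import Rotation as Ro
def rel(tx,ty,tz,yaw,cur=None):
    s=readout.sense(); p,e=(s['eef_pos'],s['tcp_rot']) if cur is None else cur
    R=Ro.from_euler('xyz',e); T=Ro.from_euler('xyz',[np.pi,0,yaw])
    return (R.inv().apply(np.array([tx,ty,tz])-p)/10).round(2),(R.inv()*T).as_rotvec().round(3)
E
python3 - <<'E'
from h import *
from scipy.optimize import least_squares
p=cv2.imread('pics/top0.png');V=p.max(2)
c0=np.array([350.2,179.3]);v,u=np.nonzero(V>95);k=(np.hypot(u-c0[0],(v-c0[1])*1.0)<20);v,u=v[k],u[k]
Q=np.array([ray('top',a,b,30)[:2] for a,b in zip(u,v)])
f=least_squares(lambda c:np.hypot(Q[:,0]-c[0],Q[:,1]-c[1])-c[2],[540,-120,62],loss='soft_l1');print('ring',len(Q),f.x)
p=cv2.imread('pics/side0.png');V=p.max(2)
v,u=np.nonzero(V>110);k=(np.hypot((u-363)/1.5,(v-232)*1.0)<18);v,u=v[k],u[k]
Q=np.array([ray('side',a,b,30)[:2] for a,b in zip(u,v)])
f=least_squares(lambda c:np.hypot(Q[:,0]-c[0],Q[:,1]-c[1])-c[2],[540,-120,62],loss='soft_l1');print('ring side',len(Q),f.x)
print(rel(530,-389,190,1.365))
E
```

```text
ring 232 [ 543.83745486 -117.67333478   61.88170712]
ring side 128 [ 541.85608816 -115.62084566   62.23238563]
(array([-62.88, -81.65,   0.96]), array([-1.00e-03,  1.00e-03,  1.44e+00]))
```

>>> play_rows --rows '[[100,[-62.9,-81.6,1],[0,0,1.44]],[100,[-62.9,-81.6,1],[0,0,1.44]],[100,[-62.9,-81.6,1],[0,0,1.44]],[100,[-62.9,-81.6,1],[0,0,1.44]],[100,[-62.9,-81.6,1],[0,0,1.44]],[100,[-62.9,-81.6,1],[0,0,1.44]],[100,[-62.9,-81.6,1],[0,0,1.44]],[100,[-62.9,-81.6,1],[0,0,1.44]],[100,[-62.9,-81.6,1],[0,0,1.44]],[100,[-62.9,-81.6,1],[0,0,1.44]],[100,[-62.9,-81.6,1],[0,0,1.44]],[100,[-62.9,-81.6,1],[0,0,1.44]]]' --squeeze 110

```text
clock: 1.1
eef_pos: [363.7, 113.4, 194.5]
tcp_rot: [3.141, -0.0, 1.358]
contact_force: [1.0, -0.1, 0.3]
opening: 0.605
```

```bash
python3 -c "
from h import *
print(rel(529.5,-389.5,190,1.365),readout.sense()['qvel'])"
```

```text
(array([-45.66,  26.82,   0.45]), array([ 0.   , -0.   , -0.007])) [-1.31214934e+00 -1.45483799e-02  2.10116833e-02 -2.76391039e-04
 -1.91278784e-02 -6.17340372e-01]
```

>>> play_rows --rows '[[100,[0,0,0],[0,0,0]],[100,[0,0,0],[0,0,0]],[100,[0,0,0],[0,0,0]]]'

```text
clock: 1.35
eef_pos: [363.6, 115.3, 194.3]
tcp_rot: [-3.141, -0.0, 1.364]
contact_force: [0.4, -0.2, -0.6]
opening: 0.606
```

```bash
python3 -c "
from h import *
print(rel(529.5,-389.5,190,1.365),readout.sense()['qvel'])"
```

```text
(array([-45.99,  26.6 ,   0.41]), array([-0.   , -0.   , -0.001])) [ 0.04529929  0.00493878 -0.00271777  0.00133556 -0.0004199  -0.00054375]
```

>>> play_rows --rows '[[100,[-46,26.6,0.4],[0,0,0]],[100,[-46,26.6,0.4],[0,0,0]],[100,[-46,26.6,0.4],[0,0,0]],[100,[-46,26.6,0.4],[0,0,0]],[100,[-46,26.6,0.4],[0,0,0]],[100,[-46,26.6,0.4],[0,0,0]],[100,[-46,26.6,0.4],[0,0,0]],[100,[-46,26.6,0.4],[0,0,0]],[100,[-46,26.6,0.4],[0,0,0]],[100,[-46,26.6,0.4],[0,0,0]],[100,[-46,26.6,0.4],[0,0,0]],[100,[-46,26.6,0.4],[0,0,0]]]'

```text
clock: 2.35
eef_pos: [522.2, -359.0, 190.1]
tcp_rot: [-3.141, -0.001, 1.369]
contact_force: [1.1, 0.5, 0.6]
opening: 0.608
```

>>> play_rows --rows '[[100,[0,0,0],[0,0,0]],[100,[0,0,0],[0,0,0]],[100,[0,0,0],[0,0,0]]]'

```text
clock: 2.6
eef_pos: [521.0, -357.3, 189.8]
tcp_rot: [-3.14, -0.001, 1.367]
contact_force: [-0.0, -0.7, -0.2]
opening: 0.611
```

```bash
python3 -c "
from h import *
print(rel(529.5,-389.5,51,1.365),readout.sense()['qvel'])"
```

```text
(array([-3.  ,  1.51, 13.87]), array([-0.002, -0.001,  0.002])) [ 0.00501477 -0.0229809   0.020354   -0.00111173  0.00076626 -0.00058055]
```

>>> play_rows --rows '[[100,[-3,1.5,3],[0,0,0]],[100,[-3,1.5,6],[0,0,0]],[100,[-3,1.5,8.5],[0,0,0]],[100,[-3,1.5,8.5],[0,0,0]],[100,[-3,1.5,8.5],[0,0,0]]]'

```text
clock: 3.02
eef_pos: [528.4, -389.4, 104.9]
tcp_rot: [-3.139, -0.002, 1.367]
contact_force: [0.7, 0.0, 0.7]
opening: 0.607
```

Run:
```python
from h import *
a,_=snap('top','t1');b,_=snap('side','s1')
im=np.hstack([cv2.resize(a[140:260,350:470],None,fx=3.3,fy=3.3),cv2.resize(b[200:320,300:420],None,fx=3.3,fy=3.3)])
cv2.imwrite('pics/c3.png',im[:,:,::-1]); print(rel(529.5,-389.5,51,1.365),readout.sense()['eef_pos'])
```

```text
(array([ 0.17, -0.1 ,  5.66]), array([0.002, 0.001, 0.002])) [ 530.03503819 -391.27784617  107.60889428]
```

View pics/c3.png

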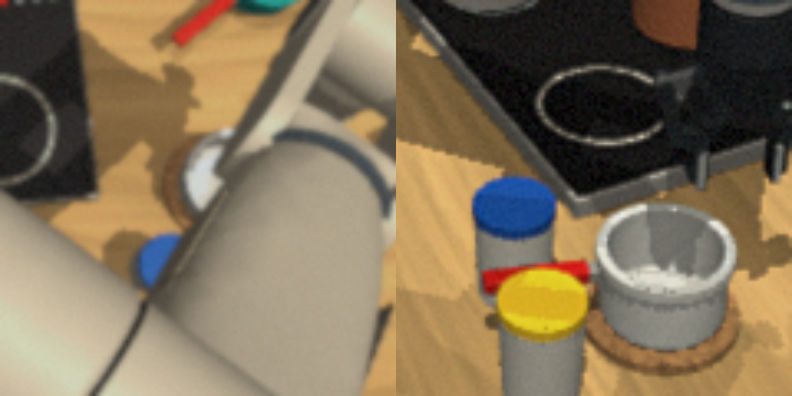

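The side view shows the fingertips at (700,185) and (775,175), straddling the far rim at about (733,245). The alignment is good, so I descend.

>>> play_rows --rows '[[100,[0,0,1.5],[0,0,0]],[100,[0,0,3],[0,0,0]],[100,[0,0,4.2],[0,0,0]],[100,[0,0,5],[0,0,0]],[100,[0,0,5.5],[0,0,0]],[100,[0,0,5.5],[0,0,0]],[100,[0,0,5.5],[0,0,0]]]'

```text
clock: 3.7
eef_pos: [529.0, -392.2, 51.1]
tcp_rot: [3.141, 0.0, 1.365]
contact_force: [0.3, 0.6, -0.2]
opening: 0.611
```

Run:
```python
from h import *
b,_=snap('side','s2')
cv2.imwrite('pics/c4.png',cv2.resize(b[230:320,320:430],None,fx=6,fy=6)[:,:,::-1]); print(rel(529.5,-389.5,51,1.365),readout.sense()['eef_pos'],readout.sense()['contact_force'])
```

```text
(array([ 0.28, -0.03,  0.04]), array([ 0.001,  0.   , -0.   ])) [ 529.2066651  -392.31685658   51.37067117] [ 0.26341661 -0.17989495  0.15022318]
```

View pics/c4.png

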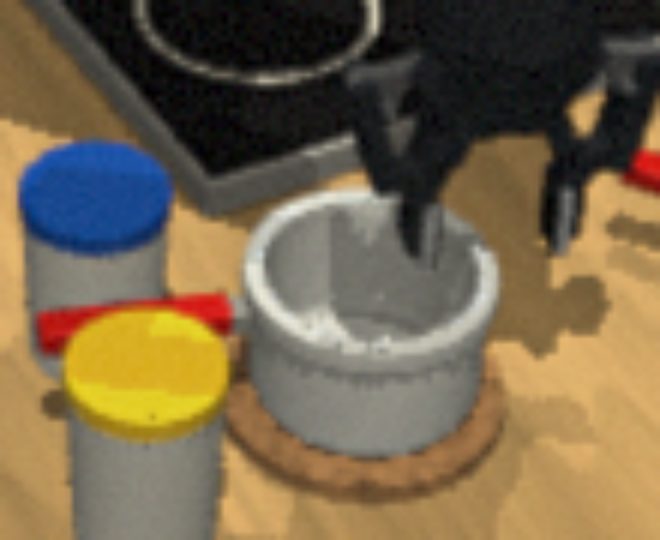

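One finger is inside at (425,250), one outside at (560,245), with the rim midway. Closing.

>>> play_rows --rows '[[255,[0.2,0,0],[0,0,0]],[255,[0.2,0,0],[0,0,0]],[255,[0.2,0,0],[0,0,0]],[255,[0.2,0,0],[0,0,0]],[255,[0.2,0,0],[0,0,0]],[255,[0.2,0,0],[0,0,0]],[255,[0.2,0,0],[0,0,0]],[255,[0.2,0,0],[0,0,0]]]' --squeeze 40

```text
clock: 4.42
eef_pos: [529.2, -390.1, 50.7]
tcp_rot: [-3.142, -0.0, 1.365]
contact_force: [-0.3, 0.3, 1.1]
opening: 0.002
```

>>> play_rows --rows '[[255,[0,0,0],[0,0,0]],[255,[0,0,0],[0,0,0]],[255,[0,0,0],[0,0,0]],[255,[0,0,0],[0,0,0]],[255,[0,0,-0.3],[0,0,0]],[255,[0,0,-0.8],[0,0,0]],[255,[0,0,-1.4],[0,0,0]],[255,[0,0,-2],[0,0,0]],[255,[0,0,-2],[0,0,0]]]' --squeeze 115

```text
clock: 5.17
eef_pos: [530.1, -390.8, 72.6]
tcp_rot: [3.139, 0.001, 1.365]
contact_force: [0.3, -0.7, 0.7]
opening: 0.002
```

Run:
```python
from h import *
b,_=snap('side','s3')
cv2.imwrite('pics/c5.png',cv2.resize(b[230:320,320:430],None,fx=6,fy=6)[:,:,::-1]); s=readout.sense();print(s['eef_pos'],s['tcp_rot'],s['contact_force'],s['wrist_torque'],s['opening'])
```

```text
[ 529.85852181 -390.54174815   71.91388966] [3.13980020e+00 8.32156399e-04 1.36482101e+00] [-0.09108394 -0.58216117 -0.38217884] [0.02785596 0.0070819  0.03685846] 0.00019577801374830652
```

View pics/c5.png

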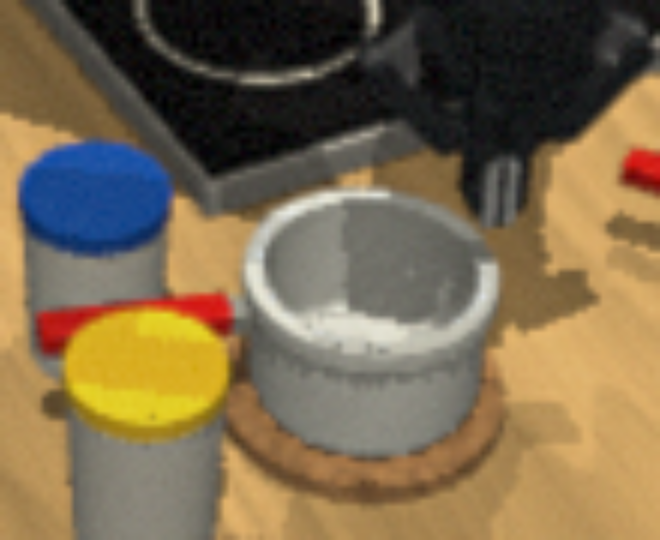

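Closed fully (opening 0), so the pinch missed and the pan is unmoved. I'll work out why from the images.

Run:
```python
from h import *
for n,u,v,zs in(('c5 tip',320+500/6,230+225/6,(60,72,80)),('c4 in',320+425/6,230+262/6,(51,60,70,80)),('c4 out',320+560/6,230+252/6,(51,60,70))):
    for z in zs: print(n,z,ray('side',u,v,z).round(1))
D=np.load('pics/s3.npy');W=cloud('side',D)
for n,f,pts in(('c5','s3',[(500,215),(490,270),(375,195),(370,360),(300,200)]),('c4','s2',[(425,245),(408,235),(565,235),(425,265)])):
    W=cloud('side',np.load(f'pics/{f}.npy'))
    for a,b in pts: print(n,a,b,W[int(230+b/6),int(320+a/6)].round(1))
D=np.load('pics/top0.npy');print(np.isnan(D).sum())
```

```text
c5 tip 60 [ 558.7 -352.8   60. ]
c5 tip 72 [ 550.9 -365.3   72. ]
c5 tip 80 [ 545.8 -373.6   80. ]
c4 in 51 [ 520.2 -354.6   51. ]
c4 in 60 [ 514.9 -363.9   60. ]
c4 in 70 [ 509.  -374.1   70. ]
c4 in 80 [ 503.1 -384.4   80. ]
c4 out 51 [ 580.9 -370.    51. ]
c4 out 60 [ 574.9 -379.1   60. ]
c4 out 70 [ 568.3 -389.2   70. ]
c5 500 215 [ 525.8 -403.4  117.3]
c5 490 270 [ 524.9 -399.8   81.2]
c5 375 195 [ 502.6 -332.6   80. ]
c5 370 360 [ 454.3 -426.9   74.8]
c5 300 200 [ 468.6 -328.3   83.1]
c4 425 245 [ 495.3 -392.3  101. ]
c4 408 235 [ 489.9 -391.1  105. ]
c4 565 235 [ 554.8 -411.4  101.7]
c4 425 265 [ 493.3 -397.4   92.1]
0
```

Run:
```python
from h import *
for f,reg,tcp in (('side0',(190,228,60,122),(206.4,589.5,198.6)),('s1',(495-110,540-110,240,262),(529,-390.5,106)),('s2',(384,420,250,278),(529,-392,51)),('s3',(392,412,250,270),(530,-390.5,72))):
    D=np.load(f'pics/{f}.npy');W=cloud('side',D); im=cv2.imread(f'pics/{f}.png')
    a,b,c,d=reg; sub=W[c:d,a:b].reshape(-1,3); g=im[c:d,a:b].max(2).ravel()
    k=np.hypot(sub[:,0]-tcp[0],sub[:,1]-tcp[1])<65; q=sub[k]; 
    near=q[q[:,2]>tcp[2]-10]; o=np.argsort(near[:,2])[:8]; print(f,k.sum(),'low pts',near[o].round(0).tolist() if f in('side0',) else '')
b=cv2.imread('pics/s3.png');cv2.imwrite('pics/c6.png',cv2.resize(b[200:290,350:460],None,fx=7,fy=6,interpolation=cv2.INTER_NEAREST))
W=cloud('side',np.load('pics/s3.npy'))
for v in range(254,274): print(v,[tuple(W[v,u].round(0).astype(int)) for u in (399,401,403,405,407)])
b=cv2.imread('pics/side0.png');cv2.imwrite('pics/c7.png',cv2.resize(b[30:130,170:250],None,fx=6,fy=6,interpolation=cv2.INTER_NEAREST))
W=cloud('side',np.load('pics/side0.npy'))
for v in range(90,120,2): print(v,[tuple(W[v,u].round(0).astype(int)) for u in (204,208,212,216)])
```

```text
side0 714 low pts [[183.0, 551.0, 243.0], [194.0, 545.0, 244.0], [190.0, 543.0, 245.0], [191.0, 551.0, 246.0], [219.0, 637.0, 246.0], [186.0, 540.0, 246.0], [226.0, 630.0, 248.0], [179.0, 551.0, 248.0]]
s1 253 low pts 
s2 594 low pts 
s3 269 low pts 
254 [(np.int64(513), np.int64(-401), np.int64(155)), (np.int64(518), np.int64(-402), np.int64(154)), (np.int64(525), np.int64(-400), np.int64(151)), (np.int64(530), np.int64(-401), np.int64(150)), (np.int64(534), np.int64(-404), np.int64(151))]
255 [(np.int64(512), np.int64(-402), np.int64(153)), (np.int64(519), np.int64(-400), np.int64(149)), (np.int64(524), np.int64(-401), np.int64(149)), (np.int64(529), np.int64(-402), np.int64(148)), (np.int64(534), np.int64(-405), np.int64(148))]
256 [(np.int64(513), np.int64(-401), np.int64(148)), (np.int64(518), np.int64(-402), np.int64(148)), (np.int64(525), np.int64(-401), np.int64(145)), (np.int64(529), np.int64(-404), np.int64(146)), (np.int64(533), np.int64(-406), np.int64(146))]
257 [(np.int64(518), np.int64(-394), np.int64(138)), (np.int64(520), np.int64(-400), np.int64(143)), (np.int64(523
[... 6216 characters left out ...]
64(-20)), (np.int64(191), np.int64(551), np.int64(246)), (np.int64(279), np.int64(1283), np.int64(-21))]
114 [(np.int64(213), np.int64(1278), np.int64(-22)), (np.int64(233), np.int64(1260), np.int64(-18)), (np.int64(255), np.int64(1278), np.int64(-28)), (np.int64(275), np.int64(1259), np.int64(-24))]
116 [(np.int64(210), np.int64(1259), np.int64(-26)), (np.int64(230), np.int64(1249), np.int64(-25)), (np.int64(251), np.int64(1251), np.int64(-29)), (np.int64(308), np.int64(1606), np.int64(-164))]
118 [(np.int64(233), np.int64(1603), np.int64(-165)), (np.int64(255), np.int64(1577), np.int64(-159)), (np.int64(278), np.int64(1572), np.int64(-161)), (np.int64(303), np.int64(1579), np.int64(-167))]
```

View pics/c6.png

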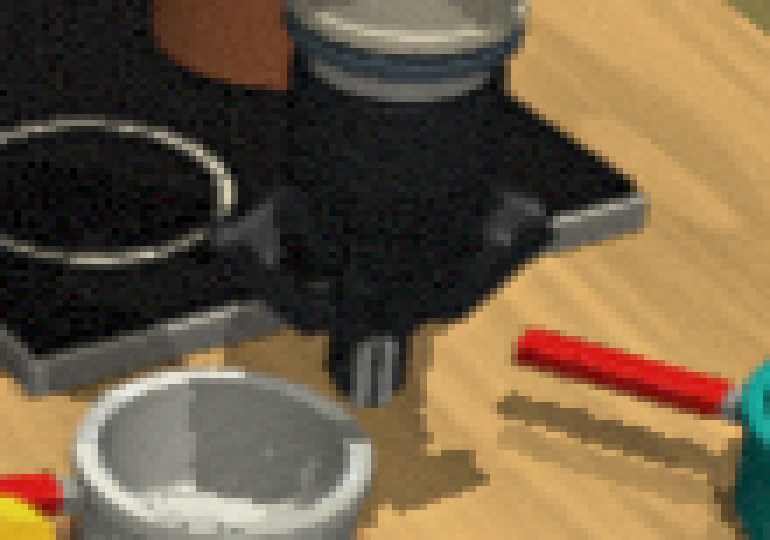

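View pics/c7.png

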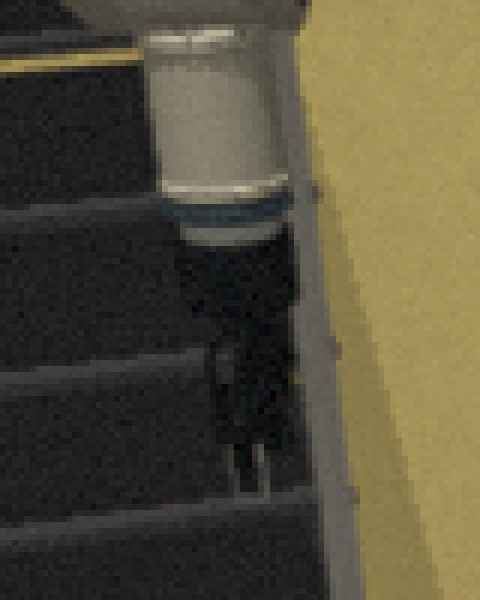

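The depth image puts the closed fingertips at z≈110 with the TCP reported at 72, while x and y agree. So the real tip sits about 37 mm above the reported TCP, and the fingers closed above the rim. I'll correct for it, reopen, and descend in guarded steps.

>>> play_rows --rows '[[100,[0,0,0],[0,0,0]],[100,[0,0,0],[0,0,0]],[100,[0,0,0],[0,0,0]],[100,[0,0,0],[0,0,0]],[100,[0,0,1],[0,0,0]],[100,[0,0,2],[0,0,0]],[100,[0,0,3],[0,0,0]],[100,[0,0,3.7],[0,0,0]],[100,[0,0,4.2],[0,0,0]],[100,[0,0,4.2],[0,0,0]]]'

```text
clock: 6.05
eef_pos: [528.2, -389.4, 26.8]
tcp_rot: [-3.139, -0.001, 1.365]
contact_force: [0.5, 0.1, -0.7]
opening: 0.605
```

Run:
```python
from h import *
b,D=snap('side','s4')
cv2.imwrite('pics/c8.png',cv2.resize(b[230:320,320:430],None,fx=6,fy=6)[:,:,::-1]); s=readout.sense();print(s['eef_pos'],s['contact_force'],s['opening'])
```

```text
[ 528.72229166 -389.70276246   27.65654379] [ 0.01239132 -0.30478371 -0.21620532] 0.605843821191656
```

View pics/c8.png

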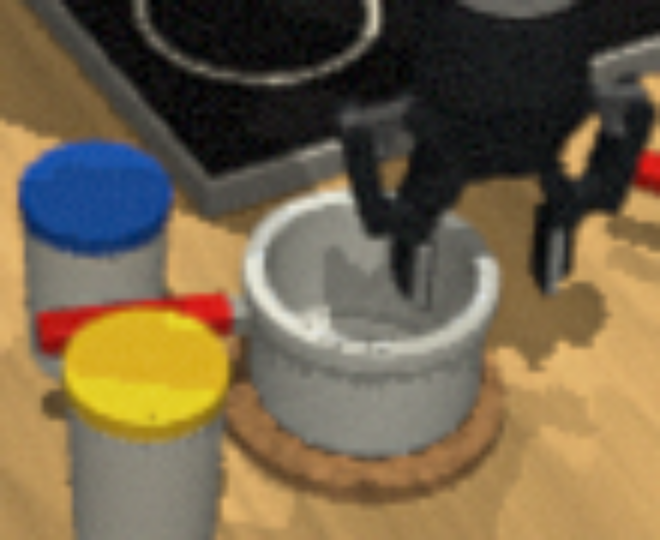

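The tips, at (420,300) and (550,290), are now just below rim level and straddle it. A little lower, then close.

>>> play_rows --rows '[[100,[0,0,0.7],[0,0,0]],[100,[0,0,1.3],[0,0,0]],[100,[0,0,1.3],[0,0,0]],[255,[0,0,1.3],[0,0,0]],[255,[0,0,1.3],[0,0,0]],[255,[0,0,1.3],[0,0,0]],[255,[0,0,1.3],[0,0,0]],[255,[0,0,1.3],[0,0,0]],[255,[0,0,1.3],[0,0,0]],[255,[0,0,1.3],[0,0,0]]]' --squeeze 40

```text
clock: 6.93
eef_pos: [529.4, -390.3, 16.1]
tcp_rot: [3.141, 0.0, 1.365]
contact_force: [0.7, 0.7, 3.7]
opening: 0.1
```

Run:
```python
from h import *
b,D=snap('side','s5')
cv2.imwrite('pics/c9.png',cv2.resize(b[230:320,320:430],None,fx=6,fy=6)[:,:,::-1]); s=readout.sense();print(s['eef_pos'],s['contact_force'],s['opening'])
```

```text
[ 529.43844456 -390.24862125   16.06600363] [0.02334738 0.47758547 3.43908498] 0.10090442679171621
```

View pics/c9.png

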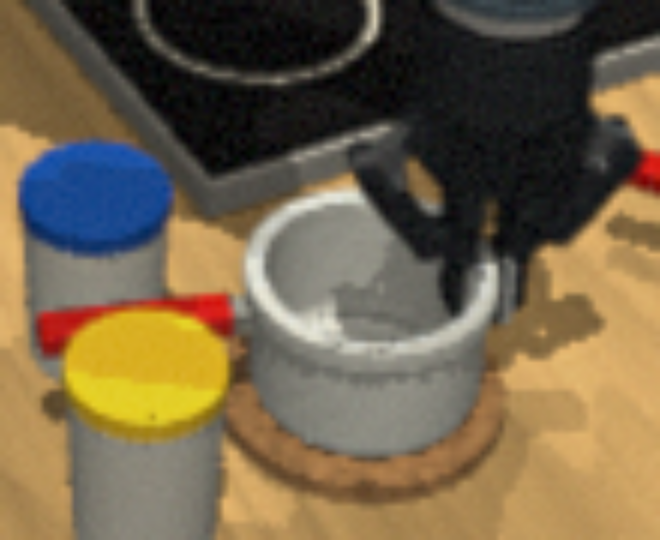

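Opening 0.10 means about 9 mm, so the rim is pinched. Tighten and lift a little.

>>> play_rows --rows '[[255,[0,0,0],[0,0,0]],[255,[0,0,0],[0,0,0]],[255,[0,0,0],[0,0,0]],[255,[0,0,-0.3],[0,0,0]],[255,[0,0,-0.8],[0,0,0]],[255,[0,0,-1.4],[0,0,0]],[255,[0,0,-2],[0,0,0]],[255,[0,0,-2.6],[0,0,0]],[255,[0,0,-3],[0,0,0]],[255,[0,0,-3],[0,0,0]]]' --squeeze 115

```text
clock: 7.82
eef_pos: [529.8, -390.6, 47.0]
tcp_rot: [3.14, 0.001, 1.365]
contact_force: [0.3, 0.2, -3.5]
opening: 0.079
```

Run:
```python
from h import *
b,D=snap('side','s6')
cv2.imwrite('pics/c10.png',cv2.resize(b[210:320,310:430],None,fx=5.5,fy=5)[:,:,::-1]); s=readout.sense();print(s['eef_pos'],s['tcp_rot'],s['contact_force'],s['wrist_torque'],s['opening'])
```

```text
[ 529.57258746 -390.34053201   46.42017534] [3.14047033e+00 4.97150714e-04 1.36477698e+00] [ 0.09507913  0.19059477 -4.08219038] [-0.09458224 -0.22740798 -0.01868847] 0.08436563154921028
```

View pics/c10.png

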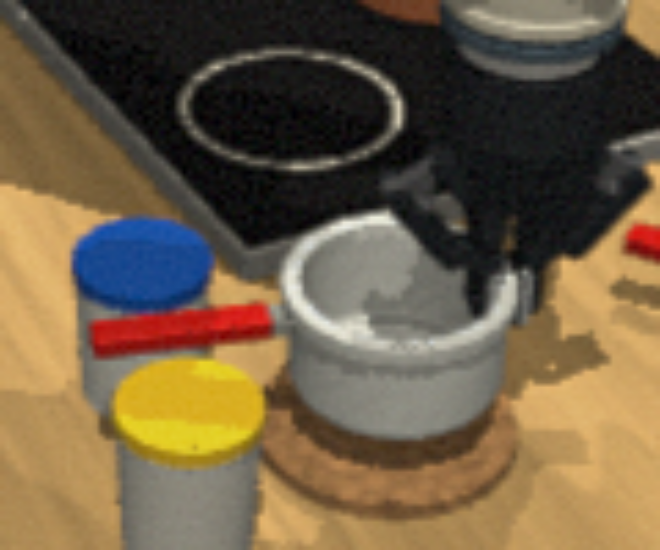

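The pan is held level off the mat (handle at (180,330), base clear) and the force is about 4 N. Lift higher.

>>> play_rows --rows '[[255,[0,0,-1],[0,0,0]],[255,[0,0,-2.2],[0,0,0]],[255,[0,0,-3.5],[0,0,0]],[255,[0,0,-4.8],[0,0,0]],[255,[0,0,-6.1],[0,0,0]],[255,[0,0,-7.2],[0,0,0]],[255,[0,0,-8],[0,0,0]],[255,[0,0,-8],[0,0,0]],[255,[0,0,-8],[0,0,0]]]'

```text
clock: 8.62
eef_pos: [529.4, -390.2, 126.2]
tcp_rot: [3.141, 0.0, 1.365]
contact_force: [-0.7, 0.6, -4.9]
opening: 0.083
```

Run:
```python
from h import *
s=readout.sense();print(s['eef_pos'],s['tcp_rot'],s['contact_force']); print(rel(594,-112,126,1.667))
```

```text
[ 529.37018722 -390.21747753  126.21896817] [3.14074604e+00 4.06500396e-04 1.36478441e+00] [-0.74620534  0.58307423 -4.88574402]
(array([2.856e+01, 6.400e-01, 1.000e-02]), array([ 0.001,  0.001, -0.302]))
```

>>> play_rows --rows '[[255,[0.5,0,0],[0,0,-0.005]],[255,[1.5,0,0],[0,0,-0.016]],[255,[3,0.1,0],[0,0,-0.032]],[255,[5,0.1,0],[0,0,-0.053]],[255,[7.3,0.2,0],[0,0,-0.077]],[255,[9.7,0.2,0],[0,0,-0.103]],[255,[12.1,0.3,0],[0,0,-0.128]],[255,[14.5,0.3,0],[0,0,-0.153]],[255,[16.9,0.4,0],[0,0,-0.179]],[255,[19.3,0.4,0],[0,0,-0.204]],[255,[21.5,0.5,0],[0,0,-0.227]],[255,[23,0.5,0],[0,0,-0.243]]]'

```text
clock: 9.62
eef_pos: [581.1, -162.6, 125.2]
tcp_rot: [-3.141, -0.001, 1.611]
contact_force: [-0.8, -0.4, -3.8]
opening: 0.084
```

>>> play_rows --rows '[[255,[1.2,0.4,0],[0,0,-0.013]],[255,[2.5,0.8,0],[0,0,-0.027]],[255,[3.7,1.1,0],[0,0,-0.04]],[255,[4.7,1.4,0],[0,0,-0.05]],[255,[5.2,1.5,0],[0,0,-0.056]],[255,[5.4,1.5,0],[0,0,-0.059]],[255,[5.4,1.5,0],[0,0,-0.059]],[255,[5.4,1.5,0],[0,0,-0.059]]]'

```text
clock: 10.28
eef_pos: [594.0, -111.9, 125.7]
tcp_rot: [-3.141, 0.0, 1.666]
contact_force: [0.4, -0.7, -2.9]
opening: 0.089
```

Run:
```python
from h import *
s=readout.sense();print(s['eef_pos'],s['tcp_rot'],s['contact_force']); print(rel(594,-112,60,1.667))
```

```text
[ 593.98812761 -111.9006758   125.65864861] [-3.14147894e+00  2.59949286e-04  1.66644312e+00] [ 0.39519679 -0.67811059 -2.94368328]
(array([-0.01,  0.  ,  6.57]), array([-0.   ,  0.   , -0.001]))
```

Spot on. Lower to about 15 mm above the hob and look.

>>> play_rows --rows '[[255,[0,0,0.8],[0,0,0]],[255,[0,0,2],[0,0,0]],[255,[0,0,3.4],[0,0,0]],[255,[0,0,4.8],[0,0,0]],[255,[0,0,6],[0,0,0]],[255,[0,0,7],[0,0,0]],[255,[0,0,7.6],[0,0,0]],[255,[0,0,7.6],[0,0,0]],[255,[0,0,7.6],[0,0,0]]]'

```text
clock: 11.03
eef_pos: [594.1, -111.5, 49.4]
tcp_rot: [-3.141, -0.0, 1.667]
contact_force: [-0.1, 0.2, -3.7]
opening: 0.087
```

Run:
```python
from h import *
a,_=snap('top','t7');b,D=snap('side','s7')
cv2.imwrite('pics/c11.png',cv2.resize(np.hstack([a[110:240,260:390],b[160:290,300:450]]),None,fx=2.8,fy=2.8)[:,:,::-1]); s=readout.sense();print(s['eef_pos'],s['tcp_rot'],s['contact_force'],s['wrist_torque'],s['opening'])
```

```text
[ 594.7078364  -111.5669478    50.28283832] [3.14054315e+00 3.31483660e-04 1.66681645e+00] [-0.13717529 -0.89684582 -4.10289061] [ 0.01524752 -0.2106266   0.00438141] 0.08433165112522213
```

View pics/c11.png

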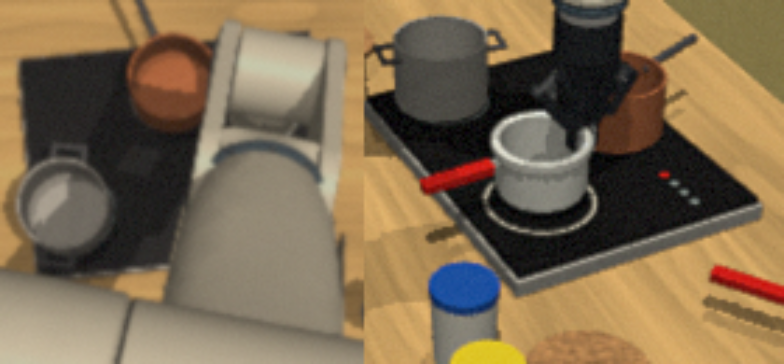

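The pan hovers level over the ring (side view, pan at (540,165), ring at (540,200)), handle over the front edge. Lower gently.

>>> play_rows --rows '[[255,[0,0,0.4],[0,0,0]],[255,[0,0,0.8],[0,0,0]],[255,[0,0,1.1],[0,0,0]],[255,[0,0,1.3],[0,0,0]],[255,[0,0,1.4],[0,0,0]],[255,[0,0,1.4],[0,0,0]]]'

```text
clock: 11.63
eef_pos: [594.0, -111.4, 35.4]
tcp_rot: [-3.141, -0.0, 1.667]
contact_force: [-1.2, -0.4, -2.8]
opening: 0.087
```

>>> play_rows --rows '[[255,[0,0,0.1],[0,0,0]],[255,[0,0,0.15],[0,0,0]],[255,[0,0,0.15],[0,0,0]]]'

```text
clock: 11.88
eef_pos: [594.6, -111.4, 34.5]
tcp_rot: [3.141, 0.0, 1.667]
contact_force: [0.7, 1.0, 1.6]
opening: 0.085
```

Run:
```python
from h import *
for i in range(3):
    s=readout.sense();print(s['eef_pos'],s['tcp_rot'],s['contact_force'],s['wrist_torque'])
b,D=snap('side','s8')
cv2.imwrite('pics/c12.png',cv2.resize(b[190:250,320:410],None,fx=8,fy=8)[:,:,::-1])
```

```text
[ 594.63840587 -111.44559733   34.54970452] [3.14071934e+00 1.31325872e-04 1.66674746e+00] [0.71542943 1.02235622 1.62931252] [ 0.0991132  -0.02789864 -0.01826673]
[ 594.63840587 -111.44559733   34.54970452] [3.14071934e+00 1.31325872e-04 1.66674746e+00] [0.71542943 1.02235622 1.62931252] [ 0.0991132  -0.02789864 -0.01826673]
[ 594.63840587 -111.44559733   34.54970452] [3.14071934e+00 1.31325872e-04 1.66674746e+00] [0.71542943 1.02235622 1.62931252] [ 0.0991132  -0.02789864 -0.01826673]
```

View pics/c12.png

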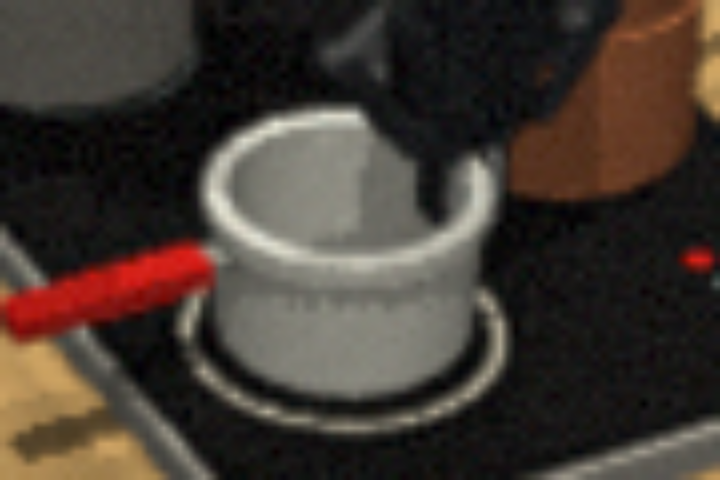

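The pan stands in the ring, with the force going from pulling down to slightly pressing. Release and rise.

>>> play_rows --rows '[[225,[0,0,0],[0,0,0]],[200,[0,0,0],[0,0,0]],[150,[0,0,0],[0,0,0]],[120,[0,0,0],[0,0,0]],[120,[0,0,0],[0,0,0]],[120,[0,0,0],[0,0,0]],[120,[0,0,-1],[0,0,0]],[120,[0,0,-3],[0,0,0]],[120,[0,0,-6],[0,0,0]],[120,[0,0,-9],[0,0,0]],[120,[0,0,-10],[0,0,0]],[120,[0,0,-10],[0,0,0]]]' --squeeze 40

```text
clock: 12.93
eef_pos: [596.3, -111.9, 138.0]
tcp_rot: [3.136, 0.002, 1.667]
contact_force: [0.3, -0.2, 0.0]
opening: 0.529
```

Run:
```python
from h import *
b,D=snap('side','s9')
cv2.imwrite('pics/c13.png',cv2.resize(b[150:260,310:430],None,fx=5.5,fy=5)[:,:,::-1])
s=readout.sense();print(s['eef_pos'],s['contact_force'])
W=cloud('side',D);z=W[...,2]
from scipy.optimize import least_squares
k=(z>91)&(z<106)&(np.hypot(W[...,0]-543,W[...,1]+117)<66);k[:200]=False;Q=W[k][:,:2]
f=least_squares(lambda c:np.hypot(Q[:,0]-c[0],Q[:,1]-c[1])-51.5,[543,-117],loss='soft_l1');print('pan c',f.x,len(Q))
hsv=cv2.cvtColor(b,cv2.COLOR_RGB2HSV);H,S,V=[hsv[...,i].astype(int) for i in range(3)]
m=((H<6)|(H>174))&(S>150)&(V>90);m[:,:310]=0;m[:,350:]=0;m[:200]=0;m[245:]=0
print(W[m].mean(0)); v,u=np.nonzero(m);P=np.array([ray('side',a,c,85)[:2] for a,c in zip(u,v)])
l=cv2.fitLine(P.astype(np.float32),cv2.DIST_L2,0,.01,.01).ravel();print(l,P.min(0),P.max(0))
```

```text
[ 595.04045879 -111.62822356  135.75826102] [ 0.81004148  0.86687979 -0.98402689]
pan c [ 541.20518393 -118.82296854] 285
[ 440.54163734 -121.65572479   80.1195468 ]
[ 9.8953170e-01  1.4431582e-01  4.3801086e+02 -1.2835062e+02] [ 394.35199449 -147.26088869] [ 479.883122   -108.52007547]
```

View pics/c13.png

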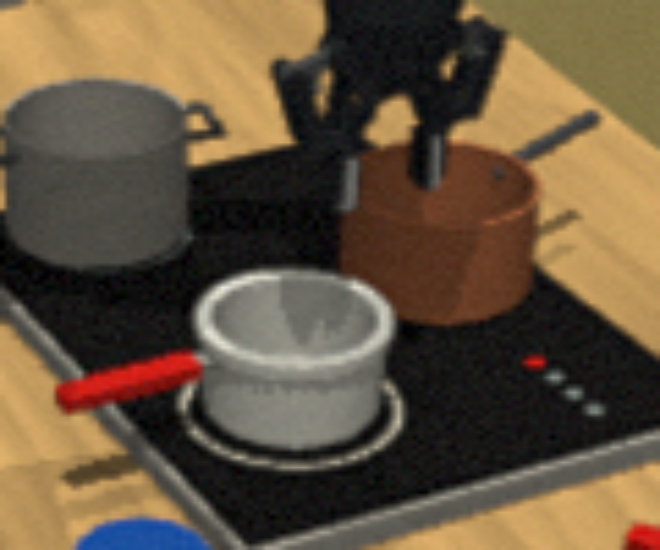

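The pan stands upright in the ring, handle over the front edge, neighbours untouched. Next: above the handle, jaws across it.

```bash
python3 -c "
from h import *
print(rel(435.5,-127.3,135,3.237))"
```

```text
(array([ -0.03, -16.03,   0.03]), array([ 0.002,  0.003, -1.57 ]))
```

>>> play_rows --rows '[[120,[0,-0.5,0],[0,0,-0.05]],[120,[0,-1.5,0],[0,0,-0.15]],[120,[0,-3,0],[0,0,-0.26]],[120,[0,-4.6,0],[0,0,-0.37]],[120,[0,-6.2,0],[0,0,-0.49]],[120,[0,-7.8,0],[0,0,-0.61]],[120,[0,-9.4,0],[0,0,-0.73]],[120,[0,-11,0],[0,0,-0.85]],[120,[0,-12.6,0],[0,0,-0.97]],[120,[0,-14,0],[0,0,-1.09]],[120,[0,-15.2,0],[0,0,-1.2]],[120,[0,-16,0],[0,0,-1.3]]]'

```text
clock: 13.98
eef_pos: [432.2, -126.4, 132.5]
tcp_rot: [3.141, -0.004, 2.972]
contact_force: [-0.0, 0.2, 0.3]
opening: 0.526
```

>>> play_rows --rows '[[120,[0,0,0],[0,0,-0.1]],[120,[0,0,0],[0,0,-0.2]],[120,[0,0,0],[0,0,-0.27]],[120,[0,0,0],[0,0,-0.27]],[120,[0,0,0],[0,0,-0.27]]]'

```text
clock: 14.4
eef_pos: [433.9, -126.5, 133.1]
tcp_rot: [3.141, -0.002, -3.049]
contact_force: [-0.1, -0.1, 0.1]
opening: 0.528
```

Run:
```python
from h import *
b,D=snap('side','s10');a,_=snap('top','t10')
cv2.imwrite('pics/c14.png',cv2.resize(np.hstack([a[110:240,260:390],b[130:260,280:430]]),None,fx=2.8,fy=2.8)[:,:,::-1])
print(readout.sense()['eef_pos'],readout.sense()['qpos'],rel(435.5,-127.3,45,3.237))
```

```text
[ 434.35264802 -126.61484324  133.50869558] [-2.86954234e-01  1.67997331e-01  2.05329939e+00 -5.94121281e-06
  9.21605093e-01 -1.95069591e+00] (array([-0.12, -0.08,  8.85]), array([ 0.   , -0.001, -0.002]))
```

View pics/c14.png

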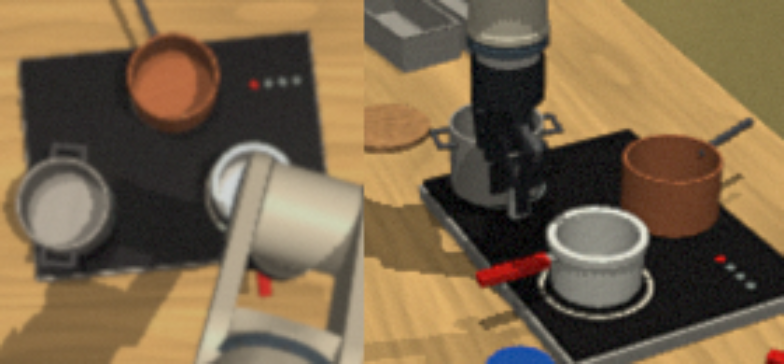

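Run:
```python
from h import *
a=cv2.imread('pics/t10.png');hsv=cv2.cvtColor(a,cv2.COLOR_BGR2HSV);H,S,V=[hsv[...,i].astype(int) for i in range(3)]
m=((H<6)|(H>174))&(S>150)&(V>80);m[:200]=0;m[222:]=0;m[:,:345]=0;m[:,365:]=0
v,u=np.nonzero(m);
for y in sorted(set(v)): print(y,u[v==y].min(),u[v==y].max(),ray('top',u[v==y].mean(),y,87)[:2].round(1))
```

```text
207 352 352 [ 428.6 -120.8]
208 352 354 [ 424.9 -124.5]
209 352 356 [ 421.2 -128.1]
210 352 356 [ 417.5 -128. ]
211 353 355 [ 413.8 -128. ]
212 353 356 [ 410.1 -129.8]
213 353 356 [ 406.4 -129.7]
214 353 356 [ 402.7 -129.7]
215 354 354 [ 399.  -127.8]
```

The handle tip reads (404,-129.6) against about (404,-130) expected, so it is aligned. Descend over the handle.

>>> play_rows --rows '[[120,[-0.1,0,1],[0,0,0]],[120,[-0.1,-0.1,2.5],[0,0,0]],[120,[-0.1,-0.1,4],[0,0,0]],[120,[-0.1,-0.1,5.5],[0,0,0]],[120,[-0.1,-0.1,7],[0,0,0]],[120,[-0.1,-0.1,8.3],[0,0,0]],[120,[-0.1,-0.1,9.4],[0,0,0]],[120,[-0.1,-0.1,10.3],[0,0,0]],[120,[-0.1,-0.1,10.8],[0,0,0]],[120,[-0.1,-0.1,10.8],[0,0,0]],[120,[-0.1,-0.1,10.8],[0,0,0]]]'

```text
clock: 15.42
eef_pos: [435.9, -127.6, 26.0]
tcp_rot: [3.141, -0.0, -3.047]
contact_force: [0.1, 0.5, 0.1]
opening: 0.528
```

Run:
```python
from h import *
b,D=snap('side','s11')
cv2.imwrite('pics/c15.png',cv2.resize(b[150:260,290:410],None,fx=5.5,fy=5)[:,:,::-1])
print(readout.sense()['eef_pos'],readout.sense()['contact_force'],rel(435.5,-127,25,3.237))
```

```text
[ 436.18174959 -127.74717023   26.38625689] [ 0.79116189 -0.08517954  0.29488606] (array([0.06, 0.08, 0.14]), array([-0.,  0., -0.]))
```

View pics/c15.png

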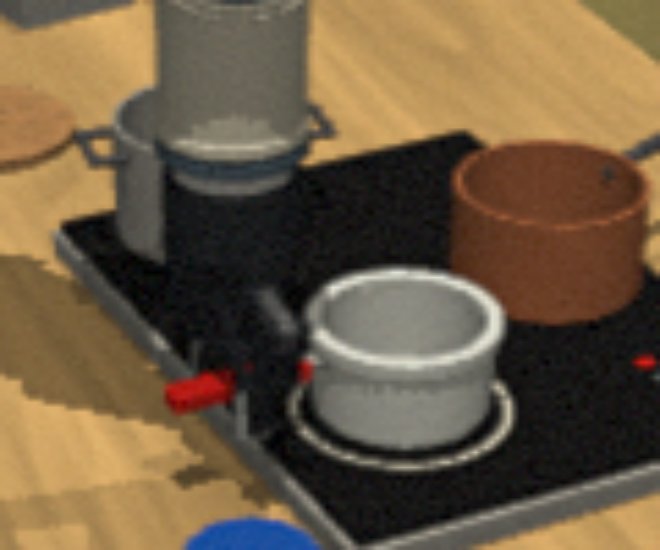

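The fingers straddle the handle at (240,390). Grip it.

>>> play_rows --rows '[[150,[0,0.1,0],[0,0,0]],[170,[0,0.1,0],[0,0,0]],[180,[0,0.1,0],[0,0,0]],[190,[0,0.1,0],[0,0,0]],[255,[0,0.1,0],[0,0,0]],[255,[0,0.1,0],[0,0,0]],[255,[0,0.1,0],[0,0,0]],[255,[0,0.1,0],[0,0,0]]]' --squeeze 35

```text
clock: 16.13
eef_pos: [435.9, -126.6, 26.3]
tcp_rot: [3.142, 0.0, -3.046]
contact_force: [-1.0, 2.6, 4.6]
opening: 0.205
```

Run:
```python
from h import *
s=readout.sense();print(s['eef_pos'],s['tcp_rot'],s['contact_force'],s['wrist_torque'],s['opening'])
# arc about pan axis, tool frame at start; radius: tcp-to-axis
c=np.array([543,-117.]);p=s['eef_pos'];yaw=s['tcp_rot'][2]
R=Ro.from_euler('xyz',[np.pi,0,yaw])
v=p[:2]-c;print('r',np.hypot(*v),'ang',np.degrees(np.arctan2(v[1],v[0])))
for deg in list(range(0,97,3)):
    a=-np.radians(deg);q=c+np.array([[np.cos(a),-np.sin(a)],[np.sin(a),np.cos(a)]])@v
    d=R.inv().apply([q[0]-p[0],q[1]-p[1],0])/10
    print(deg,d[:2].round(2),round(-a,3))
```

```text
[ 435.85879404 -126.61246661   26.29285081] [ 3.14154210e+00  2.14599738e-05 -3.04627907e+00] [-1.03293633  2.63070717  4.64631498] [0.3122661  0.08131683 0.10799623] 0.20529034043011904
r 107.57154609568906 ang -174.87327834028073
0 [0. 0.] 0.0
3 [-0.02  0.56] 0.052
6 [-0.07  1.12] 0.105
9 [-0.14  1.68] 0.157
12 [-0.25  2.24] 0.209
15 [-0.38  2.78] 0.262
18 [-0.55  3.32] 0.314
21 [-0.74  3.85] 0.367
24 [-0.96  4.37] 0.419
27 [-1.2   4.88] 0.471
30 [-1.47  5.37] 0.524
33 [-1.77  5.85] 0.576
36 [-2.09  6.31] 0.628
39 [-2.44  6.76] 0.681
42 [-2.8   7.18] 0.733
45 [-3.2   7.59] 0.785
48 [-3.61  7.97] 0.838
51 [-4.04  8.34] 0.89
54 [-4.48  8.68] 0.942
57 [-4.95  8.99] 0.995
60 [-5.43  9.28] 1.047
63 [-5.93  9.55] 1.1
66 [-6.44  9.79] 1.152
69 [-6.96 10.  ] 1.204
72 [-7.49 10.19] 1.257
75 [-8.03 10.34] 1.309
78 [-8.58 10.47] 1.361
81 [-9.14 10.57] 1.414
84 [-9.69 10.64] 1.466
87 [-10.26  10.68] 1.518
90 [-10.82  10.69] 1.571
93 [-11.38  10.68] 1.623
96 [-11.94  10.63] 1.676
```

Grip good (18 mm), but there's about 4.6 N of pressure on the handle. I'll relieve it slightly.

>>> play_rows --rows '[[255,[0,0,-0.05],[0,0,0]],[255,[0,0,-0.05],[0,0,0]],[255,[0,0,-0.05],[0,0,0]]]'

```text
clock: 16.38
eef_pos: [436.0, -126.7, 26.6]
tcp_rot: [-3.141, 0.0, -3.046]
contact_force: [0.8, 1.3, -0.3]
opening: 0.203
```

Run:
```python
from h import *
b,D=snap('side','s12')
cv2.imwrite('pics/c16.png',cv2.resize(b[180:260,300:410],None,fx=6,fy=6)[:,:,::-1])
s=readout.sense();print(s['eef_pos'],s['contact_force'],s['wrist_torque'])
```

```text
[ 435.98704855 -126.72058592   26.57441035] [ 1.08151907  1.4684772  -0.12297961] [ 0.19065791 -0.20436161  0.09233133]
```

View pics/c16.png

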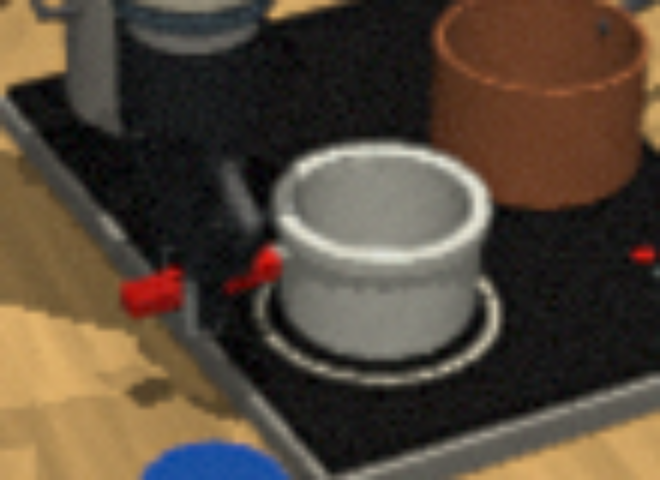

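Pressure gone, pan flat. Swing in stages about the pan axis.

>>> play_rows --rows '[[255,[-0.02,0.28,0],[0,0,0.026]],[255,[-0.03,0.75,0],[0,0,0.07]],[255,[-0.1,1.31,0],[0,0,0.122]],[255,[-0.18,1.87,0],[0,0,0.175]],[255,[-0.29,2.42,0],[0,0,0.227]],[255,[-0.44,2.96,0],[0,0,0.279]],[255,[-0.61,3.5,0],[0,0,0.332]],[255,[-0.81,4.03,0],[0,0,0.384]],[255,[-1.04,4.54,0],[0,0,0.436]],[255,[-1.29,5.05,0],[0,0,0.489]],[255,[-1.47,5.37,0],[0,0,0.524]],[255,[-1.47,5.37,0],[0,0,0.524]]]'

```text
clock: 17.43
eef_pos: [445.4, -71.4, 26.6]
tcp_rot: [-3.142, -0.0, 2.712]
contact_force: [-0.4, 1.5, -1.3]
opening: 0.205
```

Run:
```python
from h import *
b,D=snap('side','s13')
cv2.imwrite('pics/c17.png',cv2.resize(b[180:260,300:410],None,fx=6,fy=6)[:,:,::-1])
s=readout.sense();print(s['eef_pos'],s['tcp_rot'],s['contact_force'],s['wrist_torque'])
v=s['eef_pos'][:2]-[543,-117];print(np.hypot(*v),np.degrees(np.arctan2(v[1],v[0])))
```

```text
[445.31254923 -71.70057199  26.57726592] [-3.14145977e+00 -2.47311384e-04  2.71380171e+00] [-0.41052638  0.12696597  0.00079374] [ 0.07930427  0.0051961  -0.02992573]
107.67950694166228 155.1219969671677
```

View pics/c17.png

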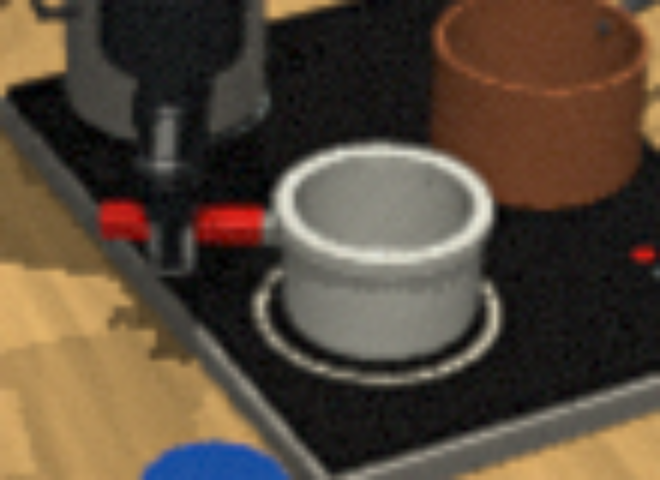

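Smooth: the pan stays centred and the force is near zero. Repeat the same 30° arc.

>>> play_rows --rows '[[255,[-0.02,0.28,0],[0,0,0.026]],[255,[-0.03,0.75,0],[0,0,0.07]],[255,[-0.1,1.31,0],[0,0,0.122]],[255,[-0.18,1.87,0],[0,0,0.175]],[255,[-0.29,2.42,0],[0,0,0.227]],[255,[-0.44,2.96,0],[0,0,0.279]],[255,[-0.61,3.5,0],[0,0,0.332]],[255,[-0.81,4.03,0],[0,0,0.384]],[255,[-1.04,4.54,0],[0,0,0.436]],[255,[-1.29,5.05,0],[0,0,0.489]],[255,[-1.47,5.37,0],[0,0,0.524]],[255,[-1.47,5.37,0],[0,0,0.524]]]'

```text
clock: 18.48
eef_pos: [481.8, -29.2, 26.7]
tcp_rot: [3.141, 0.001, 2.189]
contact_force: [1.1, -0.6, -1.8]
opening: 0.208
```

Run:
```python
from h import *
b,D=snap('side','s14')
cv2.imwrite('pics/c18.png',cv2.resize(b[150:260,300:410],None,fx=5,fy=5)[:,:,::-1])
s=readout.sense();print(s['eef_pos'],s['tcp_rot'],s['contact_force'],s['wrist_torque'])
v=s['eef_pos'][:2]-[543,-117];print(np.hypot(*v),np.degrees(np.arctan2(v[1],v[0])))
```

```text
[481.31285122 -29.3177177   26.57489527] [3.14149993e+00 3.15481166e-04 2.19088781e+00] [ 1.33333232  0.17684055 -0.85904964] [ 0.02652864 -0.248741    0.16527249]
107.20768141257815 125.1275505126858
```

View pics/c18.png

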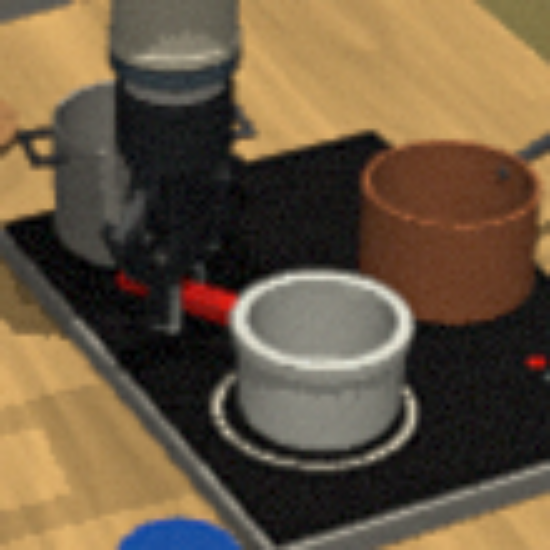

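>>> play_rows --rows '[[255,[-0.02,0.28,0],[0,0,0.026]],[255,[-0.03,0.75,0],[0,0,0.07]],[255,[-0.1,1.31,0],[0,0,0.122]],[255,[-0.18,1.87,0],[0,0,0.175]],[255,[-0.29,2.42,0],[0,0,0.227]],[255,[-0.44,2.96,0],[0,0,0.279]],[255,[-0.61,3.5,0],[0,0,0.332]],[255,[-0.81,4.03,0],[0,0,0.384]],[255,[-1.04,4.54,0],[0,0,0.436]],[255,[-1.29,5.05,0],[0,0,0.489]],[255,[-1.47,5.37,0],[0,0,0.524]],[255,[-1.47,5.37,0],[0,0,0.524]]]'

```text
clock: 19.53
eef_pos: [532.5, -10.1, 26.5]
tcp_rot: [-3.14, -0.0, 1.665]
contact_force: [-2.3, 0.3, 2.2]
opening: 0.205
```

Run:
```python
from h import *
b,D=snap('side','s15');a,_=snap('top','t15')
cv2.imwrite('pics/c19.png',cv2.resize(np.hstack([a[110:240,260:390],b[130:260,290:430]]),None,fx=2.9,fy=2.9)[:,:,::-1])
s=readout.sense();print(s['eef_pos'],s['tcp_rot'],s['contact_force'],s['wrist_torque'])
```

```text
[532.40337781 -10.21871924  26.54237626] [-3.14024436e+00 -1.86846055e-04  1.66685366e+00] [-2.64146319  1.24485633  3.30502894] [ 0.15016716  0.38793292 -0.13828513]
```

View pics/c19.png

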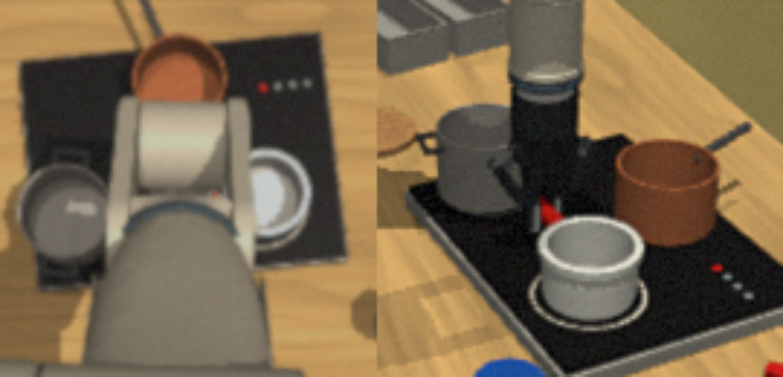

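The handle now points left over the hob and the pan is in the ring. Release, rise, and move clear to verify.

>>> play_rows --rows '[[200,[0,0,0],[0,0,0]],[180,[0,0,0],[0,0,0]],[150,[0,0,0],[0,0,0]],[120,[0,0,0],[0,0,0]],[120,[0,0,0],[0,0,0]],[120,[0,0,0],[0,0,0]],[120,[0,0,-1],[0,0,0]],[120,[0,0,-3],[0,0,0]],[120,[0,0,-6],[0,0,0]],[120,[0,0,-9],[0,0,0]],[120,[0,0,-12],[0,0,0]],[120,[0,0,-15],[0,0,0]]]'

```text
clock: 20.63
eef_pos: [533.1, -10.0, 178.9]
tcp_rot: [3.141, 0.0, 1.665]
contact_force: [1.5, -0.3, 0.8]
opening: 0.532
```

Run:
```python
from h import *
b,D=snap('side','s16')
cv2.imwrite('pics/c20.png',cv2.resize(b[130:260,290:430],None,fx=4.4,fy=4.4)[:,:,::-1])
s=readout.sense();print(s['eef_pos'],s['tcp_rot'],rel(380,380,200,1.667))
```

```text
[536.48691078 -10.003671   184.75098684] [3.13330751e+00 9.73008454e-04 1.66495440e+00] (array([ 40.3 , -11.9 ,  -1.66]), array([ 0.008,  0.001, -0.002]))
```

View pics/c20.png

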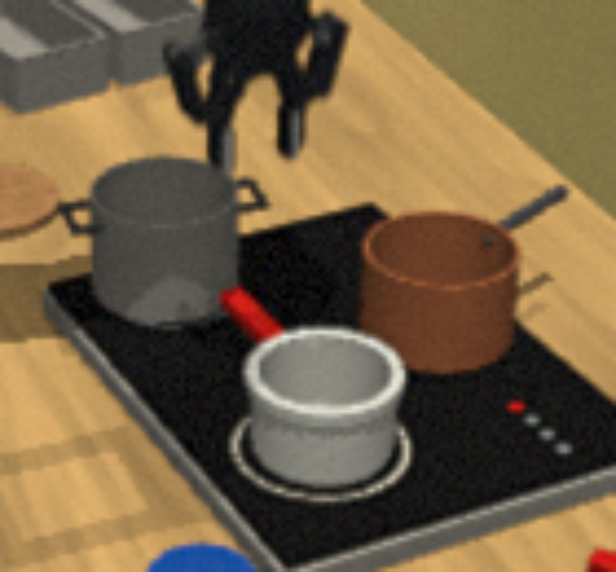

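>>> play_rows --rows '[[120,[2,-0.6,-1],[0,0,0]],[120,[6,-1.8,-1.5],[0,0,0]],[120,[10,-3,-1.5],[0,0,0]],[120,[14,-4.1,-1.5],[0,0,0]],[120,[18,-5.3,-1.5],[0,0,0]],[120,[22,-6.5,-1.5],[0,0,0]],[120,[26,-7.7,-1.5],[0,0,0]],[120,[30,-8.9,-1.5],[0,0,0]],[120,[34,-10,-1.5],[0,0,0]],[120,[38,-11.2,-1.5],[0,0,0]],[120,[40,-11.9,-1.5],[0,0,0]],[120,[40,-11.9,-1.5],[0,0,0]]]'

```text
clock: 21.68
eef_pos: [375.6, 381.0, 192.3]
tcp_rot: [3.141, -0.002, 1.668]
contact_force: [0.4, 0.1, -0.4]
opening: 0.533
```

Run:
```python
from h import *
from scipy.optimize import least_squares
a,D=snap('top','t17')
cv2.imwrite('pics/c21.png',cv2.resize(a[90:250,230:460],None,fx=3.4,fy=3.4)[:,:,::-1])
W=cloud('top',D);z=W[...,2]
k=(z>90)&(z<106)&(np.hypot(W[...,0]-543,W[...,1]+117)<62);Q=W[k][:,:2]
f=least_squares(lambda c:np.hypot(Q[:,0]-c[0],Q[:,1]-c[1])-51.5,[543,-117],loss='soft_l1');print('pan c',f.x,len(Q))
hsv=cv2.cvtColor(a,cv2.COLOR_RGB2HSV);H,S,V=[hsv[...,i].astype(int) for i in range(3)]
m=((H<6)|(H>174))&(S>150)&(V>80);m[:160]=0;m[200:]=0;m[:,:300]=0;m[:,345:]=0
v,u=np.nonzero(m);P=np.array([ray('top',x,y,87)[:2] for x,y in zip(u,v)])
l=cv2.fitLine(P.astype(np.float32),cv2.DIST_L2,0,.01,.01).ravel();print(len(P),l,'handle angle from y',np.arctan(-l[0]/l[1]),'hob ~0.095',P.min(0),P.max(0), W[m][:,2].mean())
```

```text
pan c [ 543.26390817 -119.13937781] 223
141 [ 9.5673941e-02 -9.9541271e-01  5.3256519e+02 -1.2837245e+01] handle angle from y 0.09582051 hob ~0.095 [518.54936947 -55.25906447] [544.91226392  30.39281931] 75.02774688875684
```

View pics/c21.png

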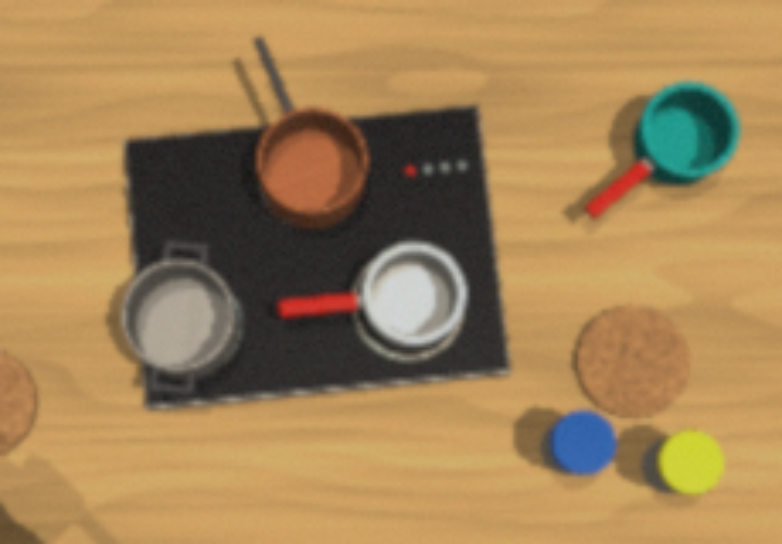

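The pan is at (543,-119), within 2 mm of the ring's centre at (543,-117). The handle angle is 0.096 rad against the hob's 0.097, and the neighbours and tubs are where they were. I'm handing it in.

```bash
python3 -c "
from h import *
print(r.sign_off())"
```

```text
the job is handed in; nothing more can be done
None
```

The milk pan is on the white-ringed zone with its handle swung in to the left, parallel with the hob's front edge. The gripper has let go, and I handed the job in at about 22 s.

**What I did:** I pinched the pan by its far rim and lifted it straight up from between the tubs. I set it in the ring with the handle over the front edge and released it. Then I gripped the handle, turned it 90° about the pan's axis in three arcs without lifting it, let go and moved clear.

**Last checks (top and side pictures):**
- **Pan position:** its axis is at about (543, -119) mm, roughly 2 mm from the ring's centre.
- **Handle:** its angle is 0.096 rad against about 0.097 for the hob's front edge, and it is well clear of the pot and saucepan.
- **Surroundings:** both tubs, the other pans and the look-alikes look undisturbed by eye.

**What disagreed:**
- **First pinch missed:** the fingers closed on air above the rim and touched nothing. The reported tool point read about 37 mm lower than where the cameras showed the fingertips. I corrected for that from then on.
- **Handle pressed briefly:** gripping the handle pressed it with about 4.6 N, which I relieved before the swing. About 3 N showed again at the end of the swing. The pan stayed flat in the pictures.

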